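# Continuity sweep round the curved edge of a screening cover

## Task

Take the cordless continuity probe out of its holder and test the curved front edge of the aluminium cover: set the ball of the sprung stylus against the upright edge face beside the screw head on the outer side of the bigger lobe, then draw it in one unbroken sweep round that lobe, through the hollow and round the smaller lobe to the screw head on its outer side, lightly touching all the way. Then put the probe back in its holder, upright and fully down, and let go. Leave the other things on the bench alone.

Things in the scene. Friction and masses are not known exactly. Their poses are not given: they have to be found in the camera images.
- cover: Plain aluminium cover, 195 mm wide, fixed on a black plate (x -95..105, y -135..135, 6 mm thick). Origin on the bench; x into the cover, y towards its bigger lobe, z up. Upright edge face 6 to 46 mm above the bench. From above the edge facing -x is 3 tangent arcs: bigger lobe, hollow, smaller lobe; block behind at x 0..62. Screw heads on top mark both ends of the sweep; nothing above 51 mm.
- lobe_big (a point): Centre of the bigger convex lobe's arc, radius 45 mm; at (0, 55) mm in the cover's frame, 28 mm above the bench. It meets the hollow's arc at (-32.7, 24) mm. Axes as the cover's.
- lobe_small (a point): Centre of the smaller convex lobe's arc, radius 35 mm; at (0, -60) mm in the cover's frame, 28 mm above the bench. It meets the hollow's arc at (-28.4, -39.5) mm. Axes as the cover's.
- hollow (a point): Centre of the concave hollow's arc, radius 50 mm; at (-69, -10.3) mm in the cover's frame, in free space in front of the cover, 28 mm above the bench. Axes as the cover's.
- edge_start (a point): Start of the sweep: point on the edge face 28 mm above the bench, beside the bigger lobe's screw head (round, dark, 14 mm across, 12 mm in from the edge), 70 degrees round the lobe from its foremost (-x) point towards the cover's +y side; the face goes on round to 90 degrees.
- edge_1 (a point): Point on the edge face, 28 mm above the bench: bigger lobe, 30 degrees from its foremost point towards +y.
- edge_2 (a point): Point on the edge face, 28 mm above the bench: bigger lobe, 15 degrees from its foremost point towards -y.
- edge_3 (a point): Point on the edge face, 28 mm above the bench, near the bottom of the hollow.
- edge_4 (a point): Point on the edge face, 28 mm above the bench: smaller lobe, 10 degrees from its foremost point towards +y.
- edge_5 (a point): Point on the edge face, 28 mm above the bench: smaller lobe, 30 degrees from its foremost point towards -y.
- edge_finish (a point): End of the sweep: point on the edge face 28 mm above the bench, beside the smaller lobe's screw head, 70 degrees round the lobe from its foremost point towards the cover's -y side; the face goes on round to 90 degrees.
- probe: Cordless probe, loose, about 0.17 kg, 155 mm tall, upright in its holder. Origin: centre of the underside of its round black flange (50 mm across, 6 thick). Above it a square white handle, 30 x 30 mm, 60 tall, sides along the probe's x and y, with a 3 mm cap. Below: round neck, 24 mm across, 20 long, chamfered; then a thin sprung steel stylus (6 mm) ending in a ball.
- probe_grip (a point): Centre of the probe's square handle (36 mm above the flange's underside): the place to grip, on any two opposite sides; axes as the probe's.
- probe_flange (a point): Centre of the underside of the probe's flange; rests on the holder's top when the probe is home.
- probe_ball (a point): Centre of the stylus ball (12 mm across); undeflected it is 80 mm straight below the flange's underside, 116 mm below the grip point. The stylus pivots at the neck's lower end (60 mm above the ball) and springs back to straight: a sideways push at the ball takes about 0.33 N per mm and it gives about 13 mm before a hard stop.
- holder: Dark steel probe holder fixed to the bench, 100 x 110 mm, 95 mm high: foot, two side cheeks, top plate with one round chamfered hole, 32 mm across, right through. Origin under the hole at bench height; z up. It stands left or right of the cover, the solder reel on the other side.
- holder_seat (a point): Centre of the hole's mouth at the top of the holder (95 mm above the bench); the probe's flange underside rests here.
- spool: Bystander: reel of solder standing on its flange, 62 mm across, 55 mm high; origin at the centre of its underside.
- bin: Bystander: small open black parts bin, 110 x 90 x 50 mm; origin at the centre of its underside.
- driver: Bystander: screwdriver lying on the bench, about 170 mm long; origin on its underside at the middle.

How it is judged:
By the outcome, as a careful person would: the job done as asked, in the order asked, and still so for the second after the job is handed in, with the robot touching nothing.
It also fails if it takes over 72 s, if anything falls off the work surface, if the arm or the gripper's body presses on something with over 40 N, if the wrist force passes 120 N, or if a joint passes its speed limit or range.

## Robot

A 6-joint arm with a two-finger parallel gripper is mounted at the origin on the work surface. World frame = base frame: x ahead of the robot, y to its left, z up, the work surface at z = 0. Lengths are in m, angles in degrees, forces in N, time in s.
With the tool pointing down it reaches from about 0.375 to 0.9 m from the base axis. Payload 3.1 kg.
Tool frame: the origin (TCP) lies at the very end of the fingers, on their centre line; the grasp point (between the pads) lies 19 mm behind it; z points along the fingers, x is the direction in which the jaws open and shut, and the axes are right-handed (so a half turn about z gives the same grasp; the last joint's range is limited). The gripper opens to 87 mm and grips with 3 to 60 N. Pads are 19 mm wide; open, the fingers measure 117 mm over their backs; the gripper's body (75 mm by 190 mm) begins 51 mm behind the grasp point.
Start: joints at [-77.435, 30.224, 82.088, -0, 67.689, -10.227], TCP at [0.242, -0.576, 0.223] pointing down, gripper open.
Joint ranges: [-176.69, 176.69], [-43.24, 126.21], [12.49, 139.97], [-82, 262], [0, 151.66], [-163.58, 163.58]. Speed limits (degrees/s): [159.86, 159.86, 180, 180, 180, 180].

## Interface

Orientations are given as a 3x3 rotation matrix whose columns are the frame's x, y, z axes.
In Python, from rig import read_state, capture, bot gives the robot as it stands.
- The arm moves only by the shell command python3 -m crank 'ROWS' [OPENING]. ROWS is JSON, a list of rows, each a list of 2 entries, a list of its own where there are three numbers: the shift along the tool's x, y, z in cm, then the turn, a rotation vector about the tool's x, y, z in rad. In form: [[[dx, dy, dz], [wx, wy, wz]], ...]. A call has 1 to 12 rows; each row shifts and turns the commanded pose from where the row before left it, along the tool's axes as they then stand; what a row does not reach is not made up. A row lasts 1/10 s, in which the tool goes at most 50 mm and 8.59 degrees, less where a joint would pass 70% of its speed; a pose out of reach is approached as far as the arm can. A call with a gripper value outside its range is refused whole. OPENING is the closure, from -1 (fully open) to 1 (shut), set as the call begins (- or left out, the last holds). The fingers move at their own pace and stop on an object; the grip force is fixed at half the most. Time passes only in rows, so rows that do not move let the fingers close. It gives the time, the measured TCP pose, the force and the opening at its end, in the units of the state.
- read_state(): the state, without advancing time (a new reading comes with each control period).
- capture(name): name is "scene" or "top" or "wrist"; returns a dict with "pixels" (400x640x3 uint8, red, green, blue), "camera_matrix" (3x3 intrinsics, pixels), "dist" ([k1, k2, p1, p2, k3] as OpenCV has them; the pictures are not rectified), "R" (3x3) and "t" (3): a world point X has camera coordinates R X + t. Camera axes: x right, y down, z forward; pixel columns grow to the right and rows downward; lengths in m; the calibration is good to about 2 mm. A picture is of the moment at which its call begins. There is no depth.
- bot.hand_in(): hands the job in, once; it reports no verdict.
The state is a dict: "time_s": time; "joint_positions": joint angles; "qvel": joint speeds; "tau": joint torques, N m; "position": TCP position; "tcp_rot": TCP orientation; "force": force on the tool from outside, world axes, zero at the start; "moment": the same for the moment, N m; "opening": opening from 0.0 (shut) to 1.0 (fully open).
Only numpy, scipy, OpenCV 4.12 (cv2) and the standard library are available. Lean on these libraries where they do the work, as an engineer would, in place of code of your own. Each camera call takes 0.05 s, during which the arm holds its last target.

## Working session

There is one attempt and no reset: what is moved stays moved. The work goes in short steps, Python scripts to look and compute and a shell command to move; the robot and the scene stay as the last step left them, time stands still between calls to the robot, and variables do not carry over. Pictures are saved under pics/ and viewed, and the job is handed in when it is done.

```bash
ls; mkdir -p pics
python3 - <<'E'
from rig import read_state, capture, bot
import cv2
s=read_state(); print(s)
for n in ["scene","top","wrist"]:
    c=capture(n); cv2.imwrite(f"pics/{n}0.png",c["pixels"][:,:,::-1]); print(n,c["camera_matrix"],c["dist"],c["R"],c["t"])
E
```

```text
pics
{'time_s': 0.0, 'joint_positions': array([-7.74356216e+01,  3.02797531e+01,  8.21553607e+01, -7.53173492e-04,
        6.76881535e+01, -1.02271702e+01]), 'qvel': array([-0.02190409, -0.04303789, -0.08940263,  0.00281345,  0.00784056,
       -0.04263286]), 'tau': array([-5.48015978e-04, -4.40045285e+01, -1.76593584e+01,  6.32988755e-02,
        5.82568883e-02, -1.59308465e-04]), 'position': array([ 0.24197821, -0.57547632,  0.22156888]), 'tcp_rot': array([[ 3.87383709e-01, -9.21918452e-01, -4.79881659e-04],
       [-9.21916141e-01, -3.87383829e-01,  2.09725013e-03],
       [-2.11939199e-03, -3.70029886e-04, -9.99997686e-01]]), 'force': array([-0.07439853, -0.95110162,  0.0508581 ]), 'moment': array([-0.01472681,  0.01230817, -0.01936882]), 'opening': 1.0001554651502662}
scene [[415.09208651   0.         319.31313901]
 [  0.         415.09208651 201.82408736]
 [  0.           0.           1.        ]] [-0.01304605  0.          0.          0.          0.        ] [[ 0.24197239  0.97023953 -0.00919863]
 [ 0.8196335  -0.20946743 -0.5332207 ]
 [-0.51927862  0.12148518 -0.84592616]] [-0.1376124  -0.39401829  1.46920698]
top [[427.33861641   0.         321.68732113]
 [  0.         427.33861641 204.49439317]
 [  0.           0.           1.        ]] [-0.09620294  0.          0.          0.          0.        ] [[-4.49811411e-04 -9.99942147e-01  1.07470736e-02]
 [-9.97505295e-01 -3.09975447e-04 -7.05910102e-02]
 [ 7.05902576e-02 -1.07520154e-02 -9.97447447e-01]] [-0.00386986  0.58903541  1.23046832]
wrist [[357.201314     0.         314.56405735]
 [  0.         357.201314   199.28441239]
 [  0.           0.           1.        ]] [-0.05307766  0.          0.          0.          0.        ] [[ 0.38741303 -0.9219043  -0.00189692]
 [-0.88551468 -0.3726918   0.2774249 ]
 [-0.25646617 -0.10579826 -0.96074545]] [-0.62367536 -0.03429049  0.39133222]
```

View pics/scene0.png

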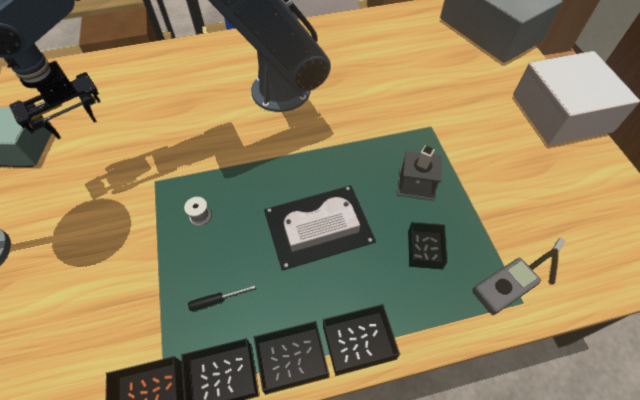

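View pics/top0.png

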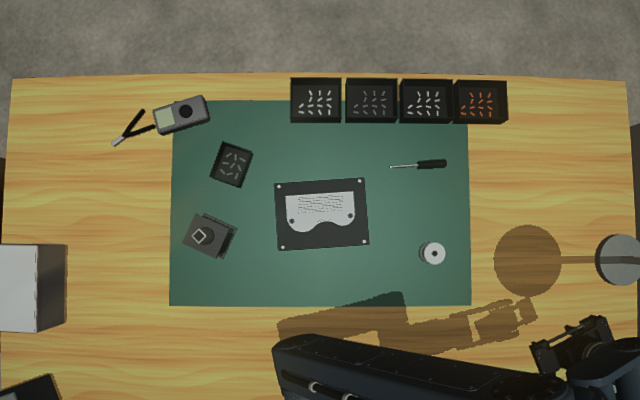

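View pics/wrist0.png

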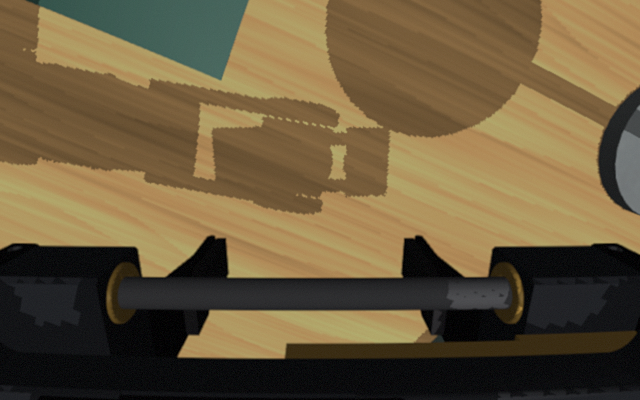

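The top view shows the cover near (322,213) with the screw heads near (291,221) and (350,215). The holder with the probe is near (200,236), on the +y side. I'll enlarge these areas.

Run:
```python
import cv2
t=cv2.imread("pics/top0.png"); s=cv2.imread("pics/scene0.png")
def crop(im,x,y,w,h,k,n):
    c=cv2.resize(im[y:y+h,x:x+w],None,fx=k,fy=k,interpolation=cv2.INTER_CUBIC); cv2.imwrite("pics/"+n,c)
crop(t,265,170,110,85,7,"t_cov.png"); crop(t,170,200,80,65,9,"t_hold.png")
crop(s,260,180,120,90,6,"s_cov.png"); crop(s,385,130,70,75,8,"s_hold.png")
```

```text
(no output)
```

View pics/t_cov.png

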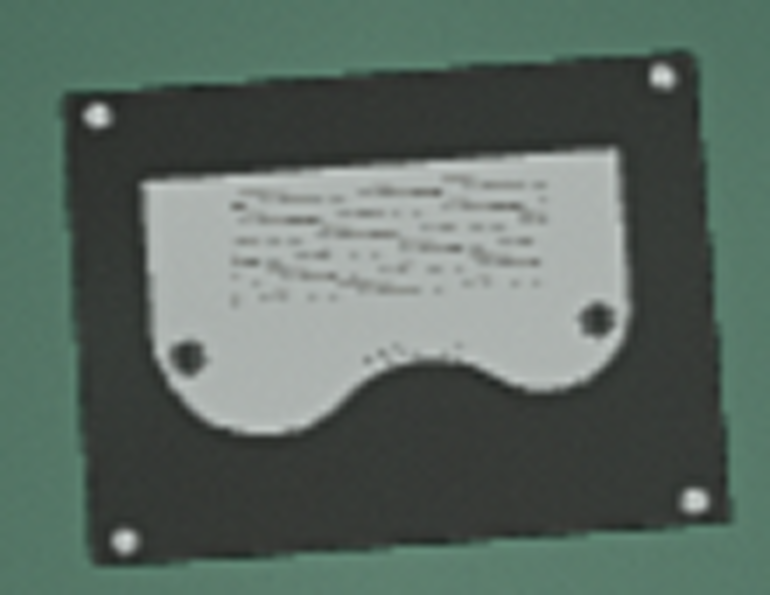

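View pics/t_hold.png

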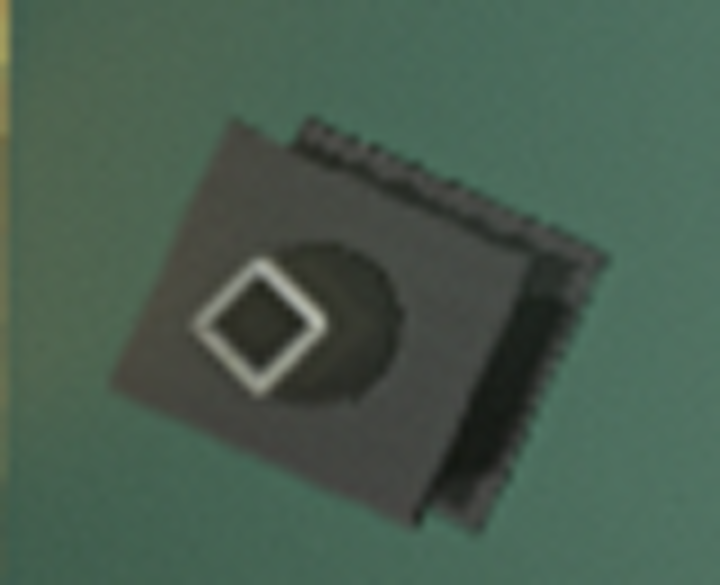

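View pics/s_cov.png

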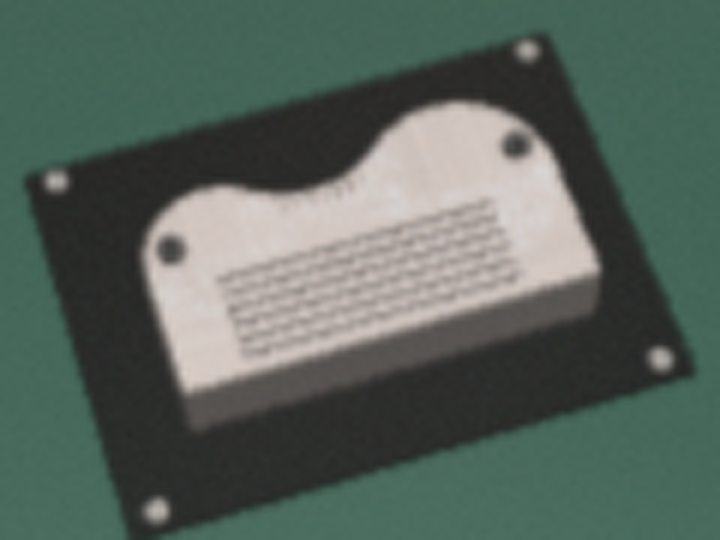

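View pics/s_hold.png

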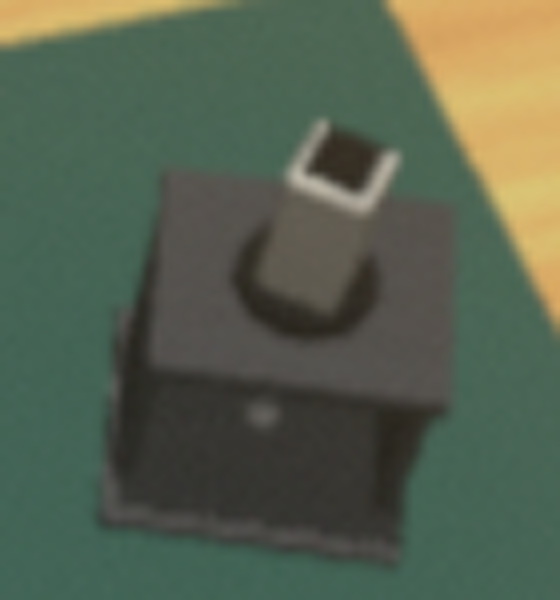

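```bash
cat > h.py <<'E'
import numpy as np, cv2
from scipy.optimize import least_squares
def proj(c,X):
    rv=cv2.Rodrigues(c["R"])[0]
    return cv2.projectPoints(np.asarray(X,float).reshape(-1,1,3),rv,c["t"],c["camera_matrix"],c["dist"])[0].reshape(-1,2)
def up(P,k,ox,oy): return (np.asarray(P,float)+.5)/k-.5+np.array([ox,oy])
def tri(obs): # list of (cam, px)
    f=lambda X: np.concatenate([proj(c,X)[0]-p for c,p in obs])
    r=least_squares(f,[.5,0,.1]); return r.x, r.fun
def onplane(c,p,z):
    f=lambda X: proj(c,[X[0],X[1],z])[0]-p
    return least_squares(f,[.5,0]).x
def cov(p,X):
    X=np.asarray(X,float)/1000; a=p[2]; 
    return np.c_[p[0]+X[:,0]*np.cos(a)-X[:,1]*np.sin(a),p[1]+X[:,0]*np.sin(a)+X[:,1]*np.cos(a),X[:,2]]
E
python3 - <<'E'
import numpy as np
from h import *
from rig import capture
t=capture("top"); s=capture("scene")
M=[(105,135,6),(105,-135,6),(-95,135,6),(-95,-135,6),(62,100,46),(62,-95,46),(-11.3,86,49),(-7.9,-81.6,49)]
T=up([(65,93),(692,52),(93,565),(733,521),(142,182),(619,148),(188,357),(597,319)],7,265,170)
S=up([(692,374),(130,535),(547,35),(27,178),(600,268),(183,392),(516,146),(170,250)],6,260,180)
for nm,obs in (("both",[(t,T),(s,S)]),("top",[(t,T)]),("scene",[(s,S)])):
    f=lambda p: np.concatenate([(proj(c,cov(p,M))-q).ravel() for c,q in obs])
    r=least_squares(f,[.55,0,0]); print(nm,r.x,np.degrees(r.x[2])); print(np.round(r.fun.reshape(-1,2),2).tolist())
h=lambda P:up(P,9,170,200); g=lambda P:up(P,8,385,130)
cT=h([(260.5,325.5)])[0]
# handle top corners: left,bottom,right in scene vs top
for c in h([(262,257),(328,323),(260,397),(192,325)]): print("htop@.161",onplane(t,c,.161))
for c in g([(325,120),(400,153),(362,213),(287,180)]): print("scene htop@.161",onplane(s,c,.161))
print("htopc", onplane(t,cT,.161))
print("flange top", onplane(t,h([(323,323)])[0],.101), onplane(s,g([(307,280)])[0],.101))
Tc=h([(236,119),(530,262),(415,528),(112,386)])
Sc=g([(450,408),(150,370),(163,172),(455,208)])
for c in Tc: print("ht",onplane(t,c,.095))
for c in Sc: print("hs",onplane(s,c,.095))
Tr=[tri([(t,Tc[0]),(s,Sc[0])]),tri([(t,Tc[1]),(s,Sc[1])]),tri([(t,Tc[2]),(s,Sc[2])]),tri([(t,Tc[3]),(s,Sc[3])])]
for x in Tr: print(x)
E
```

```text
both [ 0.55811295 -0.00243567  0.06662935] 3.8175803660055774
[[-0.37, 0.22], [0.5, 0.17], [-0.31, 0.2], [-0.38, 0.29], [0.24, -0.14], [-0.25, 0.26], [0.06, -0.03], [0.07, 0.3], [0.98, -0.27], [-0.19, 1.28], [0.09, -0.69], [-0.92, -0.53], [-0.09, 0.79], [0.08, 0.27], [-0.07, 0.08], [-0.03, 0.05]]
top [ 0.5585846  -0.00264588  0.06980088] 3.99929578998291
[[-0.4, 0.22], [0.45, -0.13], [-0.13, 0.18], [-0.22, -0.02], [0.25, -0.19], [-0.26, 0.0], [0.15, -0.1], [0.15, 0.05]]
scene [ 0.55757614 -0.00221446  0.06330198] 3.6269360029235274
[[0.94, -0.28], [-0.32, 0.96], [0.26, -0.75], [-0.81, -0.86], [-0.1, 0.73], [0.02, -0.0], [0.01, -0.01], [-0.01, -0.22]]
htop@.161 [0.51738961 0.31786122]
htop@.161 [0.4984022  0.29824929]
htop@.161 [0.47700446 0.31781054]
htop@.161 [0.4976791 0.3380678]
scene htop@.161 [0.47788584 0.31991354]
scene htop@.161 [0.49760841 0.33894967]
scene htop@.161 [0.51841644 0.31683619]
scene htop@.161 [0.49908    0.29788263]
htopc [0.49761149 0.31797846]
flange top [0.49827225 0.31542354] [0.50011841 0.31748533]
ht [0.56071615 0.34508025]
ht [0.51706086 0.25337437]
ht [0.43594496 0.28780056]
ht [0.4787296  0.38224947]
hs [0.559988  0.3474728]
hs [0.51927031 0.25321927]
hs [0.43751081 0.28823086]
hs [0.47898912 0.38359697]
(array([0.56095971, 0.34552887, 0.09686693]), array([-0.34840887, -0.12307533, -0.35925431,  0.03234913]))
(array([0.51717809, 0.25427567, 0.09179724]), array([-0.08467593, -0.02653212, -0.08848683,  0.00632645]))
(array([0.43595379, 0.28868395, 0.09295997]), array([-0.14364338, -0.04505287, -0.15646126,  0.01150663]))
(array([0.47894443, 0.38285817, 0.0950744 ]), array([-0.22387113, -0.0787269 , -0.24056061,  0.02214618]))
```

The cover fit (both views) gives origin (0.558, -0.002) and yaw about 3.9°. The probe is at about (0.498, 0.317), with its handle diagonals along the world axes, so I want the jaws at 45°. First I'll rotate and rise.

```bash
python3 -m crank '[[[0,0,-0.3],[0,0,-0.14]],[[0,0,-0.3],[0,0,-0.14]],[[0,0,-0.3],[0,0,-0.14]],[[0,0,-0.3],[0,0,-0.14]],[[0,0,-0.3],[0,0,-0.14]],[[0,0,-0.3],[0,0,-0.14]],[[0,0,-0.3],[0,0,-0.14]],[[0,0,-0.3],[0,0,-0.14]],[[0,0,-0.3],[0,0,-0.14]],[[0,0,-0.3],[0,0,-0.14]],[[0,0,-0.3],[0,0,-0.14]],[[0,0,-0.3],[0,0,-0.14]]]' -1
python3 -m crank '[[[0,0,0],[0,0,-0.14]],[[0,0,0],[0,0,-0.14]]]'
cat >> h.py <<'E'
def go(target, yaw=None):
    from rig import read_state
    s=read_state(); R=np.array(s["tcp_rot"]); p=np.array(s["position"])
    print("t",round(s["time_s"],2),"pos",np.round(p,4),"tool-delta cm",np.round(R.T@(np.array(target)-p)*100,2),"yaw",np.degrees(np.arctan2(R[1,0],R[0,0])).round(2),"tilt",np.round(R[:,2],4),"F",np.round(s["force"],2),"M",np.round(s["moment"],3),"open",round(s["opening"],3))
E
python3 -c "
from h import *
go([.5,-.2,.26])"
```

```text
time_s: 1.45
position: [0.2421, -0.576, 0.2585]
tcp_rot: [[0.871, 0.491, -0.0], [0.491, -0.871, 0.0], [0.0, -0.0, -1.0]]
force: [0.5, 0.3, -0.7]
opening: 0.999
time_s: 1.65
position: [0.2422, -0.5761, 0.2585]
tcp_rot: [[0.702, 0.712, -0.0], [0.712, -0.702, 0.0], [0.0, -0.0, -1.0]]
force: [0.7, -1.4, -0.4]
opening: 1.001
t 1.65 pos [ 0.2422 -0.5761  0.2585] tool-delta cm [44.88 -8.02 -0.14] yaw 45.43 tilt [-0.e+00  1.e-04 -1.e+00] F [ 0.67 -1.39 -0.42] M [ 0.079 -0.134  0.035] open 1.001
```

```bash
python3 -m crank '[[[4.49,-0.8,0],[0,0,0]],[[4.49,-0.8,0],[0,0,0]],[[4.49,-0.8,0],[0,0,0]],[[4.49,-0.8,0],[0,0,0]],[[4.49,-0.8,0],[0,0,0]],[[4.49,-0.8,0],[0,0,0]],[[4.49,-0.8,0],[0,0,0]],[[4.49,-0.8,0],[0,0,0]],[[4.49,-0.8,0],[0,0,0]],[[4.49,-0.8,0],[0,0,0]]]'
python3 -c "
from h import *
from rig import capture
go([.498,.317,.27])
c=capture('wrist'); print('cam pos',-c['R'].T@c['t'])"
```

```text
time_s: 2.65
position: [0.5033, -0.2, 0.2587]
tcp_rot: [[0.706, 0.708, 0.0], [0.708, -0.706, -0.0], [0.0, 0.0, -1.0]]
force: [-0.5, -0.8, 0.8]
opening: 1.0
t 2.65 pos [ 0.5033 -0.2     0.2587] tool-delta cm [ 36.24 -36.88  -1.15] yaw 45.09 tilt [ 2.e-04 -2.e-04 -1.e+00] F [-0.47 -0.8   0.83] M [-0.012 -0.136 -0.042] open 1.0
cam pos [ 0.44887242 -0.14626706  0.42123331]
```

```bash
python3 -m crank '[[[3,-3.07,-0.1],[0,0,0]],[[3,-3.07,-0.1],[0,0,0]],[[3,-3.07,-0.1],[0,0,0]],[[3,-3.07,-0.1],[0,0,0]],[[3,-3.07,-0.1],[0,0,0]],[[3,-3.07,-0.1],[0,0,0]],[[3,-3.07,-0.1],[0,0,0]],[[3,-3.07,-0.1],[0,0,0]],[[3,-3.07,-0.1],[0,0,0]],[[3,-3.07,-0.1],[0,0,0]],[[3,-3.07,-0.1],[0,0,0]],[[3,-3.07,-0.1],[0,0,0]]]'
python3 -c "
from h import *
from rig import capture
go([.498,.317,.27])
for i,n in enumerate(['wrist','top','scene']):
  c=capture(n)
  P=proj(c,[[.498,.317,.161],[.5192,.317,.161],[.4768,.317,.161],[.498,.3382,.161],[.498,.2958,.161]]).round(1);print(n,P.tolist())
  cv2.imwrite('pics/%s1.png'%n,c['pixels'][:,:,::-1])
"
```

```text
time_s: 3.9
position: [0.4954, 0.3149, 0.2706]
tcp_rot: [[0.706, 0.708, 0.0], [0.708, -0.706, -0.0], [-0.0, 0.0, -1.0]]
force: [0.7, -0.3, 0.1]
opening: 0.996
t 3.9 pos [0.4954 0.3149 0.2706] tool-delta cm [0.33 0.03 0.06] yaw 45.1 tilt [ 1.e-04 -2.e-04 -1.e+00] F [ 0.71 -0.29  0.07] M [ 0.054 -0.187  0.022] open 0.996
wrist [[319.3, 197.2], [337.9, 215.2], [300.2, 178.6], [338.7, 178.7], [300.6, 215.1]]
top [[198.9, 235.6], [199.0, 227.4], [198.8, 243.7], [190.8, 235.5], [206.9, 235.6]]
scene [[427.0, 150.4], [430.0, 156.4], [424.0, 144.5], [434.4, 148.9], [419.6, 151.9]]
```

View pics/wrist1.png

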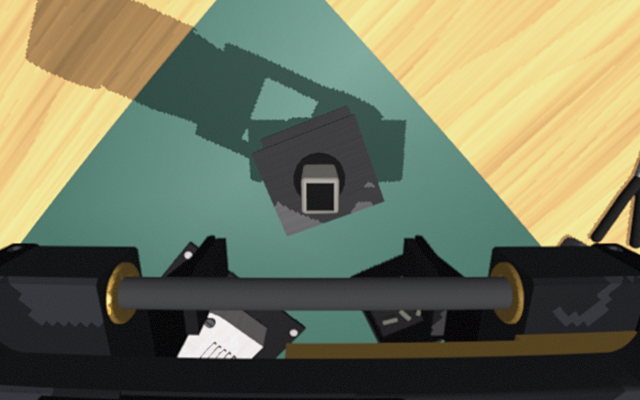

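The wrist view shows the handle top square spanning (301–339, 178–215), exactly as predicted and square to the jaws. I'll go down and grip.

```bash
python3 -m crank '[[[0.33,0.03,0],[0,0,0]],[[0,0,3],[0,0,0]],[[0,0,3],[0,0,0]],[[0,0,3],[0,0,0]],[[0,0,2],[0,0,0]],[[0,0,2],[0,0,0]],[[0,0,1.5],[0,0,0]],[[0,0,1],[0,0,0]],[[0,0,0.35],[0,0,0]],[[0,0,0],[0,0,0]]]'
python3 -c "
from h import *
go([.498,.317,.112])"
```

```text
time_s: 5.05
position: [0.4985, 0.3148, 0.112]
tcp_rot: [[0.707, 0.707, -0.0], [0.707, -0.707, -0.0], [-0.0, -0.0, -1.0]]
force: [-0.0, 0.0, 0.7]
opening: 0.999
t 5.05 pos [0.4985 0.3148 0.112 ] tool-delta cm [ 0.12 -0.19 -0.  ] yaw 45.03 tilt [-4.e-04 -2.e-04 -1.e+00] F [-0.02  0.01  0.72] M [ 0.011 -0.108 -0.022] open 0.999
```

```bash
python3 -m crank '[[[0,0,0],[0,0,0]],[[0,0,0],[0,0,0]]]'
python3 -c "
from h import *
go([.498,.317,.112]);go([.498,.317,.112])
from rig import capture
c=capture('wrist')
P=proj(c,[[.498,.317,.161],[.5192,.317,.161],[.4768,.317,.161],[.498,.3382,.161],[.498,.2958,.161]]).round(1);print(P.tolist())
cv2.imwrite('pics/w2.png',c['pixels'][:,:,::-1])
go([.498,.317,.112])
"
```

```text
time_s: 5.25
position: [0.4989, 0.3157, 0.113]
tcp_rot: [[0.706, 0.708, 0.002], [0.708, -0.706, 0.001], [0.002, 0.001, -1.0]]
force: [0.7, -0.2, 0.4]
opening: 1.001
t 5.25 pos [0.4989 0.3157 0.113 ] tool-delta cm [ 0.03 -0.16  0.1 ] yaw 45.09 tilt [ 1.7e-03  7.0e-04 -1.0e+00] F [ 0.69 -0.19  0.37] M [ 0.088 -0.098 -0.013] open 1.001
t 5.25 pos [0.4989 0.3157 0.113 ] tool-delta cm [ 0.03 -0.16  0.1 ] yaw 45.09 tilt [ 1.7e-03  7.0e-04 -1.0e+00] F [ 0.69 -0.19  0.37] M [ 0.088 -0.098 -0.013] open 1.001
[[316.8, 308.5], [355.9, 342.5], [274.8, 271.9], [359.1, 271.9], [277.3, 342.4]]
t 5.3 pos [0.4988 0.3157 0.1129] tool-delta cm [ 0.04 -0.15  0.09] yaw 45.1 tilt [ 1.7e-03  6.0e-04 -1.0e+00] F [-0.66  0.96 -0.43] M [ 0.017 -0.16   0.01 ] open 0.999
```

View pics/w2.png

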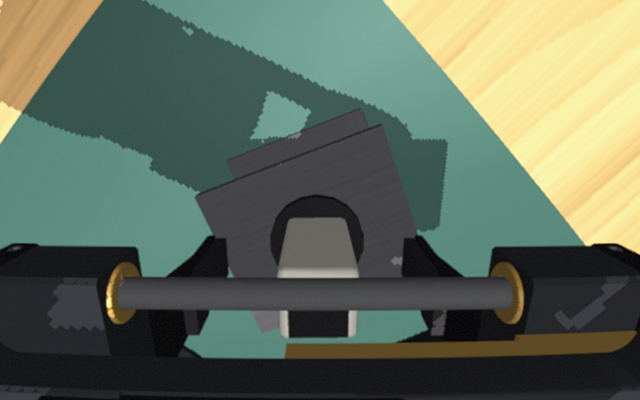

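The handle sits between the fingers (277–358), as predicted. Closing.

```bash
python3 -m crank '[[[0,-0.1,0],[0,0,0]],[[0,0,0],[0,0,0]],[[0,0,0],[0,0,0]],[[0,0,0],[0,0,0]],[[0,0,0],[0,0,0]],[[0,0,0],[0,0,0]],[[0,0,0],[0,0,0]],[[0,0,0],[0,0,0]],[[0,0,0],[0,0,0]],[[0,0,0],[0,0,0]]]' 1
python3 -c "
from h import *
go([.498,.317,.112])"
```

```text
time_s: 6.3
position: [0.4977, 0.3163, 0.1121]
tcp_rot: [[0.706, 0.708, 0.0], [0.708, -0.706, 0.0], [0.0, 0.0, -1.0]]
force: [0.4, 0.6, -0.6]
opening: 0.341
t 6.3 pos [0.4977 0.3163 0.1121] tool-delta cm [ 0.07 -0.03  0.01] yaw 45.09 tilt [ 4.e-04  2.e-04 -1.e+00] F [ 0.35  0.6  -0.61] M [ 0.115 -0.217  0.023] open 0.341
```

Gripped (opening 29.7 mm). Seated TCP reference is about (0.4977, 0.3163, 0.112). Lifting 11 cm.

```bash
python3 -m crank '[[[0,0,-0.5],[0,0,0]],[[0,0,-1],[0,0,0]],[[0,0,-1],[0,0,0]],[[0,0,-1],[0,0,0]],[[0,0,-1],[0,0,0]],[[0,0,-1],[0,0,0]],[[0,0,-1],[0,0,0]],[[0,0,-1],[0,0,0]],[[0,0,-1],[0,0,0]],[[0,0,-1],[0,0,0]],[[0,0,-1],[0,0,0]],[[0,0,-0.5],[0,0,0]]]'
python3 -c "
from h import *
from rig import capture
go([.498,.317,.112])
s=capture('scene'); cv2.imwrite('pics/s3.png',cv2.resize(s['pixels'][80:230,340:500,::-1],None,fx=4,fy=4,interpolation=cv2.INTER_CUBIC))
s=capture('wrist'); cv2.imwrite('pics/w3.png',s['pixels'][:,:,::-1])
go([.498,.317,.112])"
```

```text
time_s: 7.5
position: [0.498, 0.3164, 0.2234]
tcp_rot: [[0.706, 0.708, 0.002], [0.708, -0.706, 0.001], [0.002, 0.001, -1.0]]
force: [-0.6, -0.9, -1.1]
opening: 0.344
t 7.5 pos [0.498  0.3164 0.2234] tool-delta cm [ 0.02 -0.05 11.14] yaw 45.09 tilt [ 1.6e-03  7.0e-04 -1.0e+00] F [-0.59 -0.88 -1.11] M [ 0.121 -0.19   0.015] open 0.344
t 7.6 pos [0.498  0.3164 0.2231] tool-delta cm [ 0.02 -0.05 11.11] yaw 45.09 tilt [ 1.8e-03  7.0e-04 -1.0e+00] F [-0.65  0.85 -1.33] M [ 0.04  -0.134  0.046] open 0.343
```

View pics/s3.png

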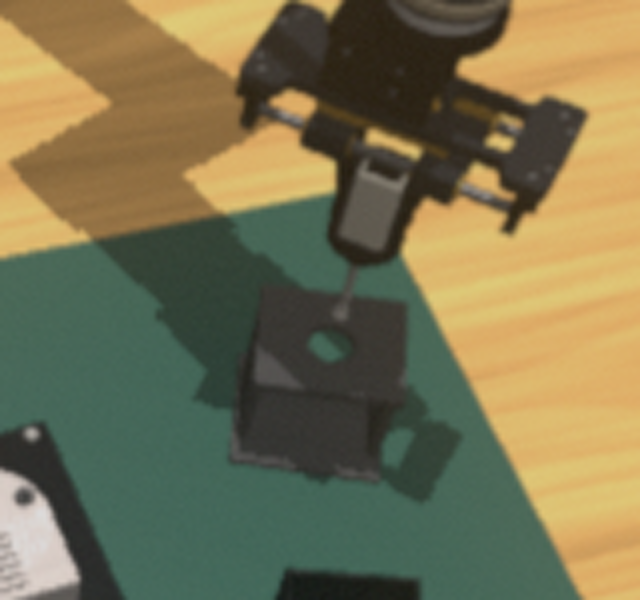

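View pics/w3.png

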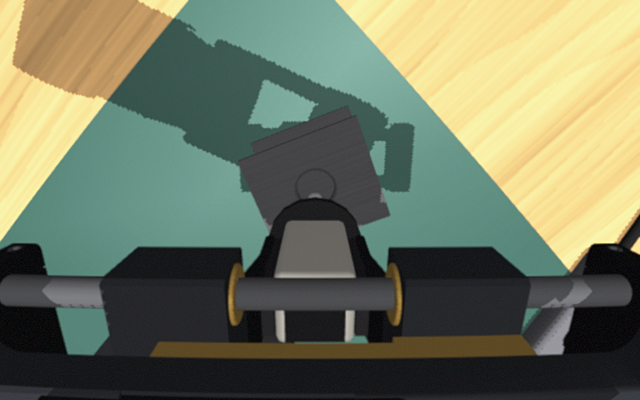

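The probe is out. In the scene crop the ball is at (341,314) and the empty hole at (329,344). In the wrist view the ball is at about (316,196). I'll triangulate the ball and the hole.

Run:
```python
from h import *
from rig import capture
w=capture('wrist'); s=capture('scene'); t=capture('top')
cv2.imwrite('pics/w4.png',cv2.resize(w['pixels'][150:240,270:370,::-1],None,fx=7,fy=7,interpolation=cv2.INTER_CUBIC))
cv2.imwrite('pics/s4.png',cv2.resize(s['pixels'][135:185,400:450,::-1],None,fx=10,fy=10,interpolation=cv2.INTER_CUBIC))
cv2.imwrite('pics/t4.png',cv2.resize(t['pixels'][195:265,170:250,::-1],None,fx=8,fy=8,interpolation=cv2.INTER_CUBIC))
B=[.4979,.3163,.126]
for c in (w,s,t): print(proj(c,[B,[.498,.317,.095]]).round(1).tolist())
```

```text
[[314.7, 201.1], [315.3, 190.2]]
[[424.1, 158.5], [422.1, 165.3]]
[[202.7, 235.6], [205.4, 235.5]]
```

View pics/w4.png

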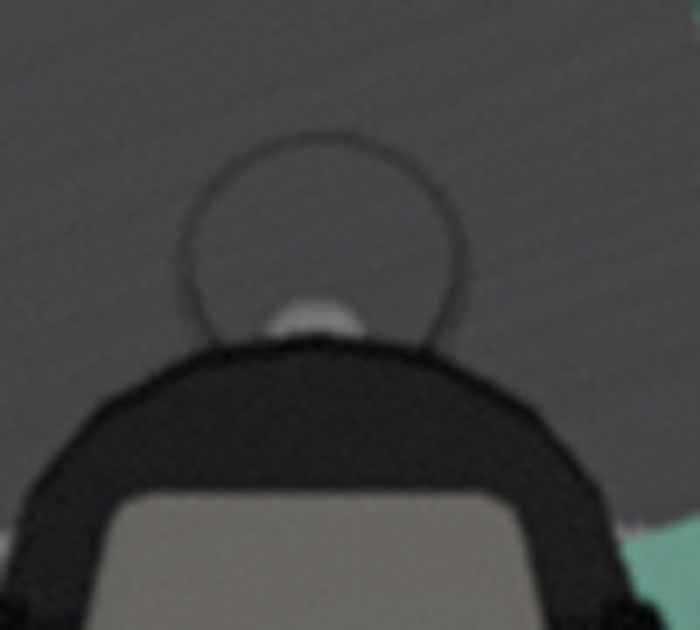

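View pics/s4.png

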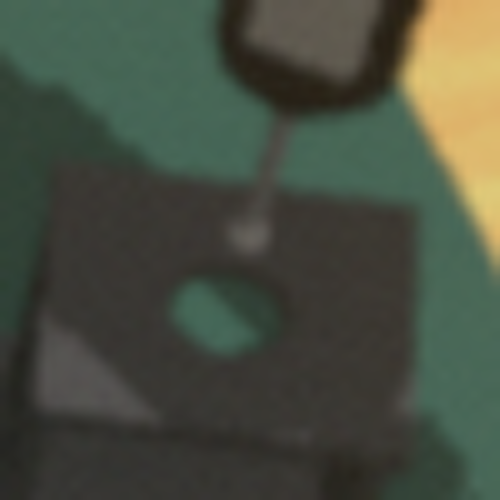

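View pics/t4.png

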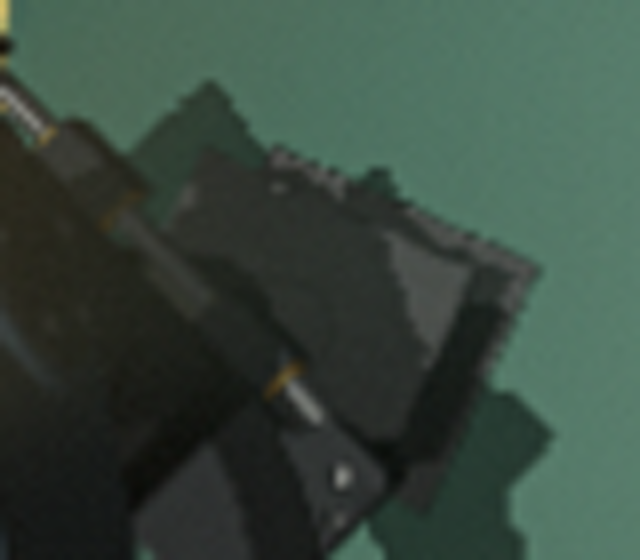

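The ball and hole agree with predictions within 1–2 mm. Next I'll rotate the tool to the cover's yaw (tool x becomes cover x) and go to a hover.

```bash
python3 -m crank '[[[0,0,-0.3],[0,0,0.12]],[[0,0,-0.3],[0,0,0.12]],[[0,0,-0.3],[0,0,0.12]],[[0,0,-0.3],[0,0,0.12]],[[0,0,0],[0,0,0.12]],[[0,0,0],[0,0,0.12]],[[0,0,0],[0,0,0]]]'
python3 -c "
from h import *
p=[.5583,-.0025,np.radians(3.9)]
q=cov(p,[(-24,122,235)])[0]; print(q); go(q)"
```

```text
time_s: 8.45
position: [0.4972, 0.316, 0.2334]
tcp_rot: [[0.998, 0.067, -0.001], [0.067, -0.998, -0.001], [-0.001, 0.0, -1.0]]
force: [-0.0, 1.0, -1.3]
opening: 0.343
[0.52605771 0.11758512 0.235     ]
t 8.45 pos [0.4972 0.316  0.2334] tool-delta cm [ 1.55 19.99 -0.16] yaw 3.85 tilt [-1.4e-03 -5.0e-04 -1.0e+00] F [-0.02  0.99 -1.29] M [ 0.008 -0.124  0.008] open 0.343
```

```bash
python3 -m crank '[[[0.22,2.5,0],[0,0,0]],[[0.22,2.5,0],[0,0,0]],[[0.22,2.5,0],[0,0,0]],[[0.22,2.5,0],[0,0,0]],[[0.22,2.5,0],[0,0,0]],[[0.22,2.5,0],[0,0,0]],[[0.22,2.5,0],[0,0,0]],[[0,2.5,0],[0,0,0]],[[0,0,0],[0,0,0]],[[0,0,0],[0,0,0]]]'
python3 -c "
from h import *
from rig import capture
p=[.5583,-.0025,np.radians(3.9)]
q=cov(p,[(-24,122,235)])[0]; go(q)
for n in ['wrist','scene','top']:
  c=capture(n); cv2.imwrite('pics/%s5.png'%n,c['pixels'][:,:,::-1])
  M=[(-95,135,6),(-95,-135,6),(62,100,46),(62,-95,46),(-11.3,86,49),(-7.9,-81.6,49),(-45,55,46),(-19,-10.3,46),(-35,-60,46)]
  print(n,proj(c,cov(p,M)).round(1).tolist())
go(q)
"
```

```text
time_s: 9.45
position: [0.5261, 0.1175, 0.2338]
tcp_rot: [[0.998, 0.067, -0.001], [0.067, -0.998, 0.001], [-0.001, -0.001, -1.0]]
force: [0.2, 0.3, -1.4]
opening: 0.342
t 9.45 pos [0.5261 0.1175 0.2338] tool-delta cm [-0.01 -0.01 -0.12] yaw 3.84 tilt [-8.e-04  6.e-04 -1.e+00] F [ 0.18  0.33 -1.38] M [ 0.002 -0.064 -0.056] open 0.342
wrist [[250.9, 156.1], [261.8, 359.2], [399.6, 196.4], [388.0, 355.0], [327.8, 210.4], [329.2, 347.6], [295.4, 237.5], [319.9, 292.3], [305.8, 330.3]]
scene [[350.8, 184.7], [263.1, 208.8], [359.5, 225.1], [290.2, 245.3], [345.5, 204.0], [287.9, 221.4], [331.1, 197.9], [311.7, 211.6], [292.9, 211.7]]
top [[277.6, 250.5], [369.0, 244.2], [285.1, 195.4], [352.7, 190.9], [291.5, 220.5], [350.0, 215.3], [303.2, 231.6], [325.3, 220.9], [343.0, 225.3]]
t 9.6 pos [0.526  0.1185 0.2339] tool-delta cm [-0.    0.1  -0.11] yaw 3.94 tilt [-4.e-04  4.e-04 -1.e+00] F [-0.28 -1.42 -2.27] M [ 0.019 -0.089  0.044] open 0.341
```

View pics/wrist5.png

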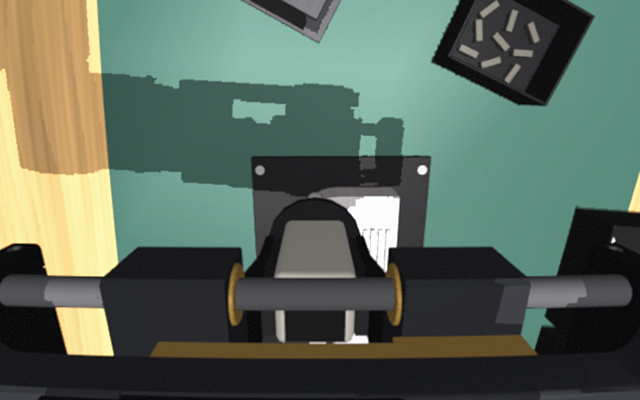

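View pics/scene5.png

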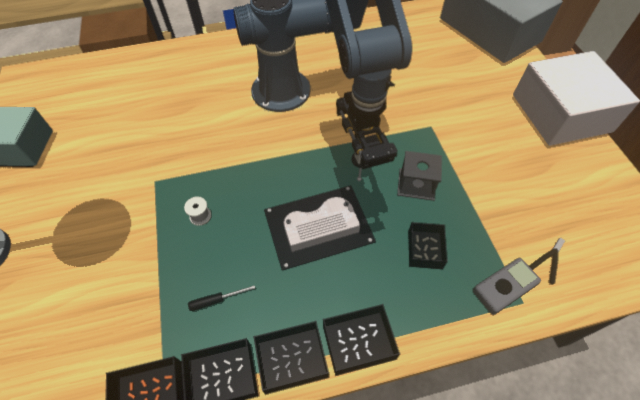

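The wrist view confirms the cover pose. The plate corner is at (251,156) against a predicted (250.9,156.1), and the block corner at (400,196) against (399.6,196.4). Descending to 28 mm ball height beside the start.

```bash
python3 -m crank '[[[0,0,2],[0,0,0]],[[0,0,2],[0,0,0]],[[0,0,2],[0,0,0]],[[0,0,2],[0,0,0]],[[0,0,1.5],[0,0,0]],[[0,0,0.9],[0,0,0]],[[0,0,0.5],[0,0,0]],[[0,0,0],[0,0,0]],[[0,0,0],[0,0,0]]]'
cat >> h.py <<'E'
P0=[.5583,-.0025,np.radians(3.9)]
def path(d=4.,a0=72,a1=74,step=5.):
    r1,r2,r3=51-d,44+d,41-d
    j1=np.degrees(np.arctan2(24-55,32.7)); j2=np.degrees(np.arctan2(-39.5+60,28.4))
    pts=[]
    def arc(c,r,f,t,sg):
        n=max(2,int(round(abs(np.radians(t-f))*r/step)))
        for a in np.radians(np.linspace(f,t,n+1)): pts.append((c[0]-sg*r*np.cos(a),c[1]+sg*r*np.sin(a)))
    arc((0,55),r1,a0,j1,1)
    arc((-69,-10.3),r2,j1,j2,-1)
    arc((0,-60),r3,j2,-a1,1)
    P=np.array(pts); keep=np.r_[True,np.linalg.norm(np.diff(P,axis=0),axis=1)>.8]
    return P[keep]
def fcur():
    from rig import read_state
    s=read_state(); p=s["position"]; a=P0[2]
    d=(np.array(p[:2])-P0[:2])*1000
    return np.array([d[0]*np.cos(a)+d[1]*np.sin(a),-d[0]*np.sin(a)+d[1]*np.cos(a)]), p[2]*1000
E
python3 -c "
from h import *
from rig import capture,read_state
P=path(); print(len(P)); print(P.round(1).tolist())
t=P[0]; 
F=[]
for i in range(4):
  c=capture('scene'); F.append(read_state()['force']); print(fcur())
print('F',np.mean(F,0))
cv2.imwrite('pics/s6.png',cv2.resize(c['pixels'][150:250,260:390,::-1],None,fx=6,fy=6,interpolation=cv2.INTER_CUBIC))
go([*cov(P0,[(t[0],t[1],0)])[0][:2],.125])
"
```

```text
time_s: 10.5
position: [0.5268, 0.1179, 0.1256]
tcp_rot: [[0.998, 0.067, 0.001], [0.067, -0.998, 0.0], [0.001, 0.0, -1.0]]
force: [-0.7, -0.4, -1.0]
opening: 0.343
47
[[-14.5, 99.7], [-19.2, 97.9], [-23.6, 95.6], [-27.8, 92.9], [-31.6, 89.8], [-35.1, 86.2], [-38.2, 82.3], [-40.9, 78.1], [-43.1, 73.7], [-44.9, 69.0], [-46.1, 64.1], [-46.8, 59.2], [-47.0, 54.2], [-46.6, 49.3], [-45.8, 44.4], [-44.4, 39.6], [-42.5, 35.0], [-40.2, 30.6], [-37.3, 26.5], [-34.1, 22.7], [-30.9, 18.8], [-28.0, 14.6], [-25.6, 10.1], [-23.6, 5.4], [-22.2, 0.5], [-21.3, -4.6], [-21.0, -9.7], [-21.2, -14.8], [-22.0, -19.8], [-23.2, -24.8], [-25.0, -29.5], [-27.3, -34.1], [-30.1, -38.4], [-32.7, -42.6], [-34.7, -47.3], [-36.2, -52.1], [-36.9, -57.1], [-36.9, -62.2], [-36.3, -67.2], [-35.0, -72.1], [-33.0, -76.8], [-30.4, -81.1], [-27.2, -85.1], [-23.6, -88.5], [-19.4, -91.5], [-15.0, -93.8], [-10.2, -95.6]]
(array([-23.12460425, 122.17653094]), np.float64(125.76991945471522))
(array([-23.14684384, 122.1308789 ]), np.float64(125.83059716675938))
(array([-23.19216389, 122.06546015]), np.float64(125.80117409065663))
(array([-23.26737412, 122.03323637]), np.float64(125.73153449337104))
F [-0.18203477 -0.57346211 -1.34202224]
t 10.7 pos [0.5268 0.1177 0.1257] tool-delta cm [0.88 2.23 0.07] yaw 3.84 tilt [ 0.0015  0.     -1.    ] F [ 0.21 -0.73 -1.14] M [ 0.012 -0.123  0.004] open 0.343
```

View pics/s6.png

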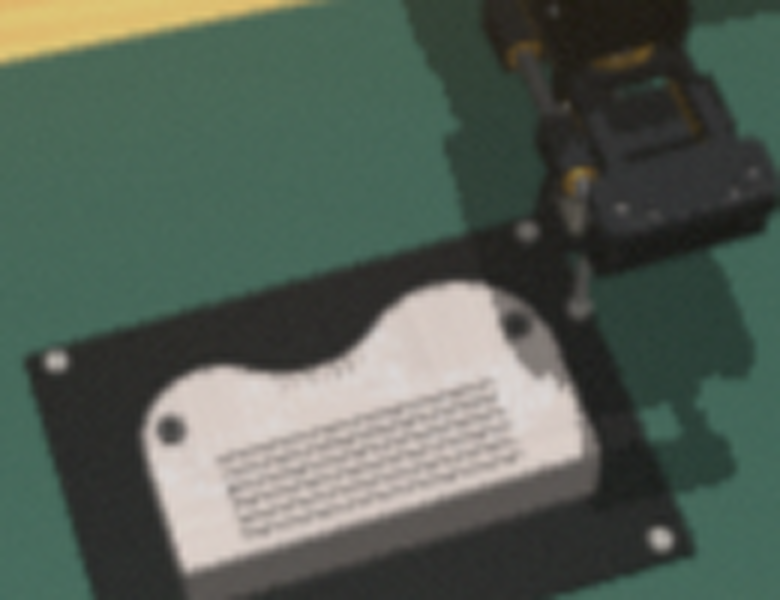

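The ball hangs free beside the big lobe at (580,310), at edge height. I'll ease in along the normal.

```bash
python3 -m crank '[[[0.22,0.55,0.03],[0,0,0]],[[0.22,0.55,0.03],[0,0,0]],[[0.2,0.5,0],[0,0,0]],[[0.1,0.25,0],[0,0,0]],[[0.07,0.19,0],[0,0,0]],[[0.07,0.19,0],[0,0,0]],[[0,0,0],[0,0,0]],[[0,0,0],[0,0,0]]]'
python3 -c "
from h import *
from rig import capture,read_state
F=[];Q=[]
for i in range(8):
  c=capture('scene'); F.append(read_state()['force']); Q.append(fcur()[0])
print('F',np.mean(F,0),np.std(F,0)/8**.5,np.mean(Q,0),fcur())
cv2.imwrite('pics/s7.png',cv2.resize(c['pixels'][150:250,260:390,::-1],None,fx=6,fy=6,interpolation=cv2.INTER_CUBIC))
b=proj(c,cov(P0,[(*np.mean(Q,0),28),(*( np.array([0,55])+51*np.array([-.31,.95])),28)])); print((b-[260,150])*6)
"
```

```text
time_s: 11.5
position: [0.5364, 0.0962, 0.1244]
tcp_rot: [[0.998, 0.067, -0.0], [0.067, -0.998, 0.0], [-0.0, -0.0, -1.0]]
force: [-0.4, 1.1, -1.2]
opening: 0.343
F [-0.1662278   0.99376226 -0.86605472] [0.18111004 0.11642159 0.21037954] [-15.10272436  99.9429339 ] (array([-15.04150832,  99.86753361]), np.float64(124.4572592654968))
[[536.01360965 333.30725262]
 [542.46036502 330.12993112]]
```

View pics/s7.png

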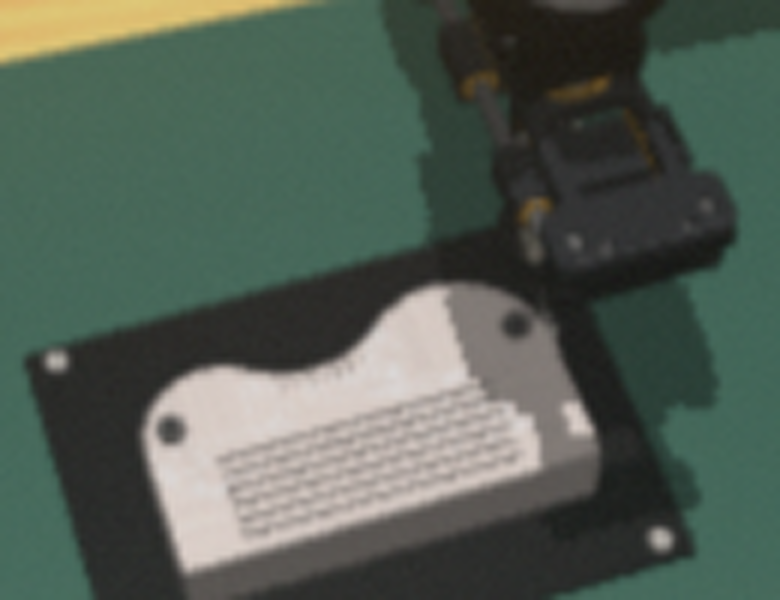

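The force rose to about +1.2 N along the outward normal, with the TCP about 3.6 mm inside free contact. So the ball is touching lightly. I'll work out the first stretch of the sweep.

```bash
cat >> h.py <<'E'
def chunk(i,d=4.5,n=12,cor=1.0):
    P=path(d); q,z=fcur(); seg=P[i:i+n+1]
    print("cur",q.round(2),"z",round(z,2),"err to P[i]",(P[i]-q).round(2),"of",len(P))
    D=np.diff(seg,axis=0)
    D=D+(seg[0]-q)*cor/len(D)
    print([[round(a/10,2),round(-b/10,2)] for a,b in D])
E
python3 -c "
from h import *
chunk(0)"
```

```text
cur [-15.04  99.87] z 124.46 err to P[i] [ 0.67 -0.64] of 47
[[np.float64(-0.45), np.float64(0.18)], [np.float64(-0.43), np.float64(0.23)], [np.float64(-0.41), np.float64(0.28)], [np.float64(-0.38), np.float64(0.32)], [np.float64(-0.34), np.float64(0.36)], [np.float64(-0.3), np.float64(0.39)], [np.float64(-0.26), np.float64(0.42)], [np.float64(-0.21), np.float64(0.45)], [np.float64(-0.17), np.float64(0.47)], [np.float64(-0.12), np.float64(0.48)], [np.float64(-0.06), np.float64(0.49)], [np.float64(-0.01), np.float64(0.5)]]
```

```bash
python3 -m crank '[[[-0.45,0.18,0],[0,0,0]],[[-0.43,0.23,0],[0,0,0]],[[-0.41,0.28,0],[0,0,0]],[[-0.38,0.32,0],[0,0,0]],[[-0.34,0.36,0],[0,0,0]],[[-0.3,0.39,0],[0,0,0]]]'
python3 -c "
from h import *
chunk(6)
go([0.5,0,.125])"
```

```text
time_s: 12.5
position: [0.5141, 0.0766, 0.1244]
tcp_rot: [[0.998, 0.067, -0.001], [0.067, -0.998, 0.0], [-0.001, -0.0, -1.0]]
force: [-0.5, 1.1, -1.5]
opening: 0.343
cur [-38.76  81.88] z 124.41 err to P[i] [0.92 0.15] of 47
[[np.float64(-0.26), np.float64(0.41)], [np.float64(-0.21), np.float64(0.44)], [np.float64(-0.16), np.float64(0.46)], [np.float64(-0.11), np.float64(0.48)], [np.float64(-0.06), np.float64(0.49)], [np.float64(-0.01), np.float64(0.49)], [np.float64(0.04), np.float64(0.49)], [np.float64(0.09), np.float64(0.48)], [np.float64(0.14), np.float64(0.47)], [np.float64(0.19), np.float64(0.46)], [np.float64(0.24), np.float64(0.43)], [np.float64(0.29), np.float64(0.41)]]
t 12.5 pos [0.5141 0.0766 0.1244] tool-delta cm [-1.92  7.54 -0.06] yaw 3.83 tilt [-7.e-04  0.e+00 -1.e+00] F [-0.5   1.06 -1.47] M [ 0.309  0.042 -0.005] open 0.343
```

Contact holds (about 1 N along the normal, and the moment agrees). Continuing.

```bash
python3 -m crank '[[[-0.24,0.41,0],[0,0,0]],[[-0.19,0.44,0],[0,0,0]],[[-0.14,0.46,0],[0,0,0]],[[-0.1,0.48,0],[0,0,0]],[[-0.05,0.49,0],[0,0,0]],[[0,0.49,0],[0,0,0]]]'
python3 -c "
from h import *
chunk(12,n=8)
go([0.5,0,.125])"
```

```text
time_s: 13.1
position: [0.5088, 0.0484, 0.1243]
tcp_rot: [[0.998, 0.067, -0.001], [0.067, -0.998, 0.0], [-0.001, -0.0, -1.0]]
force: [-2.2, 0.9, -2.4]
opening: 0.345
cur [-45.88  54.12] z 124.31 err to P[i] [-0.61  0.13] of 47
[[np.float64(0.03), np.float64(0.49)], [np.float64(0.08), np.float64(0.48)], [np.float64(0.13), np.float64(0.47)], [np.float64(0.18), np.float64(0.45)], [np.float64(0.23), np.float64(0.43)], [np.float64(0.27), np.float64(0.41)], [np.float64(0.31), np.float64(0.37)], [np.float64(0.32), np.float64(0.39)]]
t 13.1 pos [0.5088 0.0484 0.1243] tool-delta cm [-1.21  4.77 -0.07] yaw 3.84 tilt [-0.0012  0.     -1.    ] F [-2.22  0.85 -2.43] M [0.281 0.31  0.003] open 0.345
```

```bash
python3 -m crank '[[[0.02,0.49,0],[0,0,0]],[[0.07,0.48,0],[0,0,0]],[[0.13,0.47,0],[0,0,0]],[[0.18,0.45,0],[0,0,0]],[[0.23,0.43,0],[0,0,0]],[[0.27,0.41,0],[0,0,0]],[[0.31,0.37,0],[0,0,0]],[[0.32,0.39,0],[0,0,0]]]'
python3 -c "
from h import *
chunk(20,n=6)
go([0.5,0,.125])"
```

```text
time_s: 13.9
position: [0.5274, 0.0145, 0.1245]
tcp_rot: [[0.998, 0.067, 0.0], [0.067, -0.998, -0.0], [0.0, 0.0, -1.0]]
force: [-2.2, 0.5, -1.1]
opening: 0.341
cur [-29.69  19.06] z 124.46 err to P[i] [-0.77  0.08] of 47
[[np.float64(0.28), np.float64(0.42)], [np.float64(0.23), np.float64(0.45)], [np.float64(0.18), np.float64(0.48)], [np.float64(0.13), np.float64(0.49)], [np.float64(0.08), np.float64(0.51)], [np.float64(0.02), np.float64(0.51)]]
t 13.9 pos [0.5274 0.0145 0.1245] tool-delta cm [-2.83  1.26 -0.05] yaw 3.85 tilt [ 2.e-04 -4.e-04 -1.e+00] F [-2.23  0.5  -1.06] M [-0.2    0.439  0.028] open 0.341
```

```bash
python3 -m crank '[[[0.27,0.42,0],[0,0,0]],[[0.22,0.45,0],[0,0,0]],[[0.17,0.48,0],[0,0,0]],[[0.12,0.5,0],[0,0,0]],[[0.07,0.51,0],[0,0,0]],[[0.02,0.51,0],[0,0,0]]]'
python3 -c "
from h import *
chunk(26,n=6)
go([0.5,0,.125])"
```

```text
time_s: 14.5
position: [0.538, -0.0135, 0.1245]
tcp_rot: [[0.998, 0.067, 0.001], [0.067, -0.998, 0.0], [0.001, -0.0, -1.0]]
force: [-2.0, 1.0, -1.1]
opening: 0.341
cur [-21.04  -9.56] z 124.55 err to P[i] [ 0.54 -0.08] of 47
[[np.float64(-0.01), np.float64(0.52)], [np.float64(-0.07), np.float64(0.51)], [np.float64(-0.12), np.float64(0.5)], [np.float64(-0.17), np.float64(0.48)], [np.float64(-0.22), np.float64(0.46)], [np.float64(-0.27), np.float64(0.44)]]
t 14.5 pos [ 0.538  -0.0135  0.1245] tool-delta cm [-3.7  -1.6  -0.05] yaw 3.83 tilt [ 8.e-04  1.e-04 -1.e+00] F [-2.    1.   -1.08] M [ 0.122  0.211 -0.003] open 0.341
```

```bash
python3 -m crank '[[[-0.01,0.52,0],[0,0,0]],[[-0.06,0.51,0],[0,0,0]],[[-0.12,0.5,0],[0,0,0]],[[-0.17,0.48,0],[0,0,0]],[[-0.22,0.46,0],[0,0,0]],[[-0.27,0.44,0],[0,0,0]]]'
python3 -c "
from h import *
chunk(32,n=7)
go([0.5,0,.125])"
```

```text
time_s: 15.1
position: [0.5311, -0.043, 0.1245]
tcp_rot: [[0.998, 0.067, 0.001], [0.067, -0.998, 0.0], [0.001, 0.0, -1.0]]
force: [-1.4, 0.9, -1.1]
opening: 0.345
cur [-29.92 -38.6 ] z 124.53 err to P[i] [ 0.25 -0.09] of 47
[[np.float64(-0.25), np.float64(0.42)], [np.float64(-0.2), np.float64(0.46)], [np.float64(-0.14), np.float64(0.48)], [np.float64(-0.07), np.float64(0.5)], [np.float64(-0.0), np.float64(0.5)], [np.float64(0.07), np.float64(0.5)], [np.float64(0.13), np.float64(0.48)]]
t 15.1 pos [ 0.5311 -0.043   0.1245] tool-delta cm [-2.81 -4.5  -0.05] yaw 3.83 tilt [ 5.e-04  0.e+00 -1.e+00] F [-1.45  0.88 -1.11] M [0.323 0.043 0.076] open 0.345
```

```bash
python3 -m crank '[[[-0.25,0.42,0],[0,0,0]],[[-0.2,0.46,0],[0,0,0]],[[-0.13,0.48,0],[0,0,0]],[[-0.07,0.5,0],[0,0,0]],[[0,0.5,0],[0,0,0]],[[0.07,0.5,0],[0,0,0]],[[0.13,0.48,0],[0,0,0]]]'
python3 -c "
from h import *
chunk(39,n=8)
go([0.5,0,.125])"
```

```text
time_s: 15.8
position: [0.5286, -0.0768, 0.1244]
tcp_rot: [[0.998, 0.067, -0.001], [0.067, -0.998, -0.0], [-0.001, 0.0, -1.0]]
force: [-1.7, 0.0, -0.9]
opening: 0.343
cur [-34.69 -72.11] z 124.37 err to P[i] [0.2  0.17] of 47
[[np.float64(0.2), np.float64(0.46)], [np.float64(0.26), np.float64(0.43)], [np.float64(0.32), np.float64(0.39)], [np.float64(0.37), np.float64(0.34)], [np.float64(0.41), np.float64(0.29)], [np.float64(0.44), np.float64(0.23)], [np.float64(0.47), np.float64(0.17)]]
t 15.8 pos [ 0.5286 -0.0768  0.1244] tool-delta cm [-2.34 -7.85 -0.06] yaw 3.84 tilt [-7.e-04 -1.e-04 -1.e+00] F [-1.67  0.04 -0.93] M [0.145 0.329 0.032] open 0.343
```

```bash
python3 -m crank '[[[0.2,0.46,0],[0,0,0]],[[0.26,0.43,0],[0,0,0]],[[0.32,0.39,0],[0,0,0]],[[0.37,0.34,0],[0,0,0]],[[0.41,0.29,0],[0,0,0]],[[0.44,0.23,0],[0,0,0]],[[0.47,0.17,0],[0,0,0]],[[0.12,0.03,0],[0,0,0]],[[0,0,0],[0,0,0]]]'
python3 -c "
from h import *
from rig import capture
go([0.5,0,.125])
q=fcur()[0]; print(q, np.linalg.norm(q-[0,-60]), np.degrees(np.arctan2(-(q[1]+60),-q[0])))
for n in ['scene','top']:
  c=capture(n); b=proj(c,cov(P0,[(*q,28)]))[0]; o=(b-[50,40]).astype(int); print(n,(b-o)*7)
  cv2.imwrite('pics/%s8.png'%n,cv2.resize(c['pixels'][o[1]:o[1]+80,o[0]:o[0]+100,::-1],None,fx=7,fy=7,interpolation=cv2.INTER_CUBIC))
"
```

```text
time_s: 16.7
position: [0.557, -0.0982, 0.1246]
tcp_rot: [[0.998, 0.067, 0.001], [0.067, -0.998, -0.001], [0.001, 0.001, -1.0]]
force: [-0.8, -2.8, 0.0]
opening: 0.345
t 16.7 pos [ 0.557  -0.0982  0.1246] tool-delta cm [ -5.02 -10.18  -0.05] yaw 3.85 tilt [ 1.3e-03 -7.0e-04 -1.0e+00] F [-0.8  -2.78  0.01] M [-0.381  0.214  0.001] open 0.345
[ -7.8521949  -95.41565032] 36.27568403355781 77.49886776701858
scene [354.36389548 283.72285186]
top [350.87645321 282.28184543]
```

View pics/scene8.png

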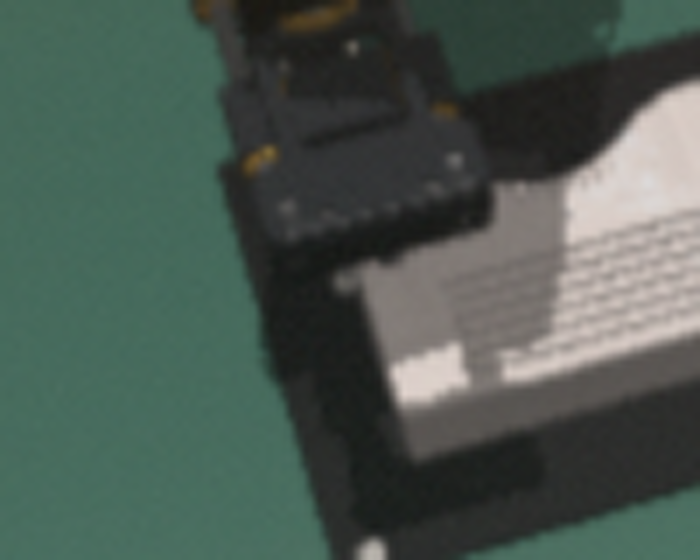

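The ball, at (345,281), touches the face beside the small lobe's screw head at about 77°, past the 70° end mark, with about 1.3 N. I'll move off along the normal and rise.

```bash
python3 -m crank '[[[-0.2,0.8,0],[0,0,0]],[[-0.2,0.9,0],[0,0,0]],[[-0.2,0.9,0],[0,0,0]],[[0,0,-2],[0,0,0]],[[0,0,-3],[0,0,0]],[[0,0,-3],[0,0,0]],[[0,0,-3.2],[0,0,0]],[[0,0,0],[0,0,0]]]'
python3 -c "
from h import *
go([0.4977,.3163,.237])"
```

```text
time_s: 17.6
position: [0.555, -0.1262, 0.2412]
tcp_rot: [[0.998, 0.066, 0.01], [0.066, -0.998, -0.004], [0.01, 0.005, -1.0]]
force: [0.8, -0.2, -1.5]
opening: 0.344
t 17.6 pos [ 0.555  -0.1262  0.2412] tool-delta cm [ -2.79 -44.53   0.18] yaw 3.79 tilt [ 0.0103 -0.0041 -0.9999] F [ 0.81 -0.21 -1.54] M [-0.041 -0.142 -0.015] open 0.344
```

```bash
python3 -m crank '[[[-0.23,-3.71,0],[0,0,0]],[[-0.23,-3.71,0],[0,0,0]],[[-0.23,-3.71,0],[0,0,0]],[[-0.23,-3.71,0],[0,0,0]],[[-0.23,-3.71,0],[0,0,0]],[[-0.23,-3.71,0],[0,0,0]],[[-0.23,-3.71,0],[0,0,0]],[[-0.23,-3.71,0],[0,0,0]],[[-0.23,-3.71,0],[0,0,0]],[[-0.23,-3.71,0],[0,0,0]],[[-0.23,-3.71,0],[0,0,0]],[[-0.23,-3.71,0],[0,0,0]]]'
python3 -m crank '[[[0,0,0],[0,0,-0.12]],[[0,0,0],[0,0,-0.12]],[[0,0,0],[0,0,-0.12]],[[0,0,0],[0,0,-0.12]],[[0,0,0],[0,0,-0.12]],[[0,0,0],[0,0,-0.12]],[[0,0,0],[0,0,0]],[[0,0,0],[0,0,0]]]'
python3 -c "
from h import *
go([0.4977,.3163,.237])"
```

```text
time_s: 18.8
position: [0.4939, 0.3189, 0.2351]
tcp_rot: [[0.998, 0.066, -0.002], [0.066, -0.998, -0.0], [-0.002, 0.0, -1.0]]
force: [0.1, -0.4, -2.1]
opening: 0.34
time_s: 19.6
position: [0.4944, 0.3176, 0.2355]
tcp_rot: [[0.708, 0.706, -0.001], [0.706, -0.708, -0.0], [-0.001, -0.001, -1.0]]
force: [0.0, -0.4, -1.2]
opening: 0.342
t 19.6 pos [0.4944 0.3176 0.2355] tool-delta cm [ 0.14  0.33 -0.15] yaw 44.92 tilt [-1.4e-03 -4.0e-04 -1.0e+00] F [ 0.05 -0.4  -1.21] M [ 0.04  -0.143 -0.03 ] open 0.342
```

Correct the lateral offset, then check the ball against the hole.

```bash
python3 -m crank '[[[0.14,0.33,0],[0,0,0]],[[0,0,0.5],[0,0,0]],[[0,0,0],[0,0,0]],[[0,0,0],[0,0,0]]]'
python3 -c "
from h import *
from rig import capture
go([0.4977,.3163,.223])
Q=[]
w=capture('wrist'); s=capture('scene')
cv2.imwrite('pics/w9.png',cv2.resize(w['pixels'][150:240,270:370,::-1],None,fx=7,fy=7,interpolation=cv2.INTER_CUBIC))
cv2.imwrite('pics/s9.png',cv2.resize(s['pixels'][135:185,400:450,::-1],None,fx=10,fy=10,interpolation=cv2.INTER_CUBIC))
go([0.4977,.3163,.223])"
```

```text
time_s: 20.0
position: [0.4977, 0.3167, 0.2311]
tcp_rot: [[0.706, 0.708, -0.001], [0.708, -0.706, -0.0], [-0.001, -0.0, -1.0]]
force: [1.4, -0.6, -1.8]
opening: 0.345
t 20.0 pos [0.4977 0.3167 0.2311] tool-delta cm [-0.03  0.02  0.81] yaw 45.07 tilt [-8.e-04 -2.e-04 -1.e+00] F [ 1.41 -0.55 -1.75] M [ 0.078 -0.075 -0.009] open 0.345
t 20.1 pos [0.4979 0.3168 0.2314] tool-delta cm [-0.05  0.02  0.84] yaw 45.08 tilt [-0.  0. -1.] F [-0.25  0.24 -1.12] M [ 0.041 -0.137 -0.025] open 0.343
```

View pics/w9.png

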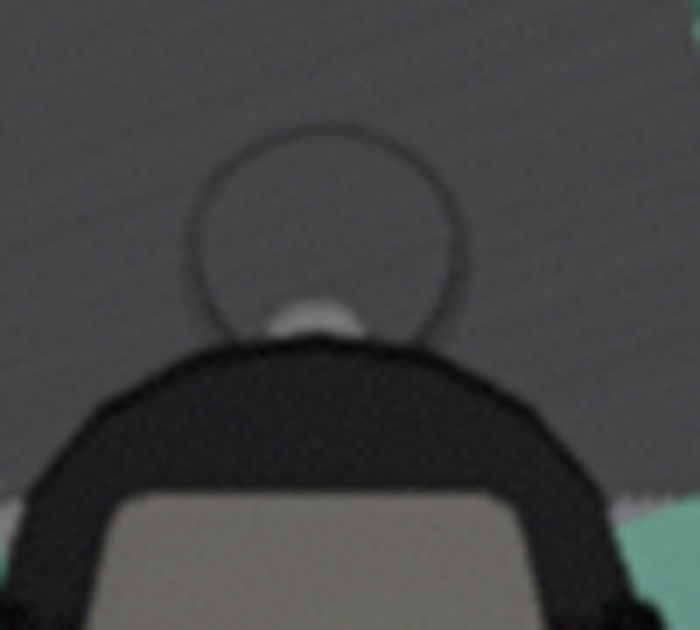

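View pics/s9.png

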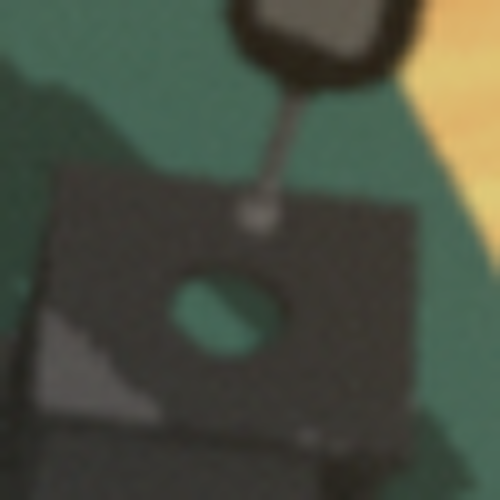

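The view matches the one at lift-out: the ball is at the same place in the hand, so no slip, and it is over the hole. Descending, slower at the end.

```bash
python3 -m crank '[[[-0.03,0.02,1],[0,0,0]],[[0,0,1],[0,0,0]],[[0,0,1],[0,0,0]],[[0,0,1],[0,0,0]],[[0,0,1],[0,0,0]],[[0,0,1],[0,0,0]],[[0,0,1],[0,0,0]],[[0,0,1],[0,0,0]],[[0,0,1],[0,0,0]],[[0,0,1],[0,0,0]],[[0,0,1],[0,0,0]],[[0,0,0.5],[0,0,0]]]'
python3 -m crank '[[[0,0,0],[0,0,0]],[[0,0,0],[0,0,0]]]'
python3 -c "
from h import *
go([0.4977,.3163,.112])"
```

```text
time_s: 21.3
position: [0.4974, 0.3162, 0.1152]
tcp_rot: [[0.706, 0.708, -0.001], [0.708, -0.706, -0.001], [-0.001, -0.001, -1.0]]
force: [-0.2, -0.0, -1.8]
opening: 0.34
time_s: 21.5
position: [0.4981, 0.3165, 0.1165]
tcp_rot: [[0.706, 0.708, 0.0], [0.708, -0.706, 0.0], [0.0, 0.0, -1.0]]
force: [1.0, 0.1, -1.7]
opening: 0.345
t 21.5 pos [0.4981 0.3165 0.1165] tool-delta cm [-0.04 -0.01  0.45] yaw 45.09 tilt [ 4.e-04  1.e-04 -1.e+00] F [ 1.04  0.11 -1.7 ] M [ 0.014 -0.144  0.008] open 0.345
```

```bash
python3 -m crank '[[[0,0,0.2],[0,0,0]],[[0,0,0.1],[0,0,0]],[[0,0,0.1],[0,0,0]],[[0,0,0.03],[0,0,0]],[[0,0,0],[0,0,0]],[[0,0,0],[0,0,0]]]'
python3 -c "
from h import *
go([0.4977,.3163,.112])"
```

```text
time_s: 22.1
position: [0.4979, 0.3164, 0.1122]
tcp_rot: [[0.706, 0.708, 0.0], [0.708, -0.706, 0.0], [0.0, 0.0, -1.0]]
force: [0.8, 0.0, -1.2]
opening: 0.347
t 22.1 pos [0.4979 0.3164 0.1122] tool-delta cm [-0.02 -0.    0.02] yaw 45.09 tilt [ 1.e-04  1.e-04 -1.e+00] F [ 0.82  0.04 -1.24] M [-0.021 -0.134 -0.033] open 0.347
```

The weight is still on the hand, so I'll nudge down until it rests.

```bash
python3 -m crank '[[[0,0,0.05],[0,0,0]],[[0,0,0.05],[0,0,0]],[[0,0,0],[0,0,0]]]'
python3 -c "
from h import *
from rig import capture,read_state
F=[]
for i in range(4): capture('top'); F.append(read_state()['force'][2])
print(np.mean(F)); go([0.4977,.3163,.112])"
```

```text
time_s: 22.4
position: [0.498, 0.3164, 0.112]
tcp_rot: [[0.706, 0.708, 0.0], [0.708, -0.706, 0.0], [0.0, 0.0, -1.0]]
force: [-1.5, -0.5, 5.5]
opening: 0.345
5.685517843419613
t 22.6 pos [0.498  0.3165 0.112 ] tool-delta cm [-0.03 -0.01  0.  ] yaw 45.1 tilt [ 5.e-04  1.e-04 -1.e+00] F [-1.59 -0.97  5.19] M [-0.147  0.185 -0.015] open 0.341
```

The flange is on the holder (force up from -1.2 to +5.5 N, z stops at 0.112). Opening.

```bash
python3 -m crank '[[[0,0,0],[0,0,0]],[[0,0,0],[0,0,0]],[[0,0,0],[0,0,0]],[[0,0,0],[0,0,0]],[[0,0,0],[0,0,0]],[[0,0,0],[0,0,0]],[[0,0,0],[0,0,0]],[[0,0,0],[0,0,0]]]' -1
python3 -m crank '[[[0,0,-0.5],[0,0,0]],[[0,0,-1],[0,0,0]],[[0,0,-2],[0,0,0]],[[0,0,-2],[0,0,0]],[[0,0,-3],[0,0,0]],[[0,0,-3],[0,0,0]],[[0,0,-2],[0,0,0]],[[-2,4,0],[0,0,0]],[[-2,4,0],[0,0,0]],[[-2,4,0],[0,0,0]],[[-2,4,0],[0,0,0]],[[0,0,0],[0,0,0]]]'
python3 -c "
from h import *
from rig import capture
go([0.4977,.3163,.112])
for n in ['top','scene']:
  c=capture(n); cv2.imwrite('pics/%s10.png'%n,c['pixels'][:,:,::-1])
  if n=='top': v=c['pixels'][200:265,170:250]
  else: v=c['pixels'][130:205,385:455]
  cv2.imwrite('pics/%s10c.png'%n,cv2.resize(v[:,:,::-1],None,fx=8,fy=8,interpolation=cv2.INTER_CUBIC))
"
```

```text
time_s: 23.4
position: [0.4979, 0.3164, 0.1111]
tcp_rot: [[0.706, 0.708, -0.0], [0.708, -0.706, -0.0], [-0.0, 0.0, -1.0]]
force: [0.5, -0.2, 0.2]
opening: 0.959
time_s: 24.6
position: [0.5571, 0.1418, 0.2473]
tcp_rot: [[0.71, 0.704, 0.003], [0.704, -0.71, -0.002], [0.001, 0.004, -1.0]]
force: [0.4, 0.2, 0.5]
opening: 1.0
t 24.6 pos [0.5571 0.1418 0.2473] tool-delta cm [  8.05 -16.63  13.48] yaw 44.75 tilt [ 0.0033 -0.002  -1.    ] F [0.39 0.25 0.46] M [ 0.105 -0.13  -0.002] open 1.0
```

View pics/top10.png

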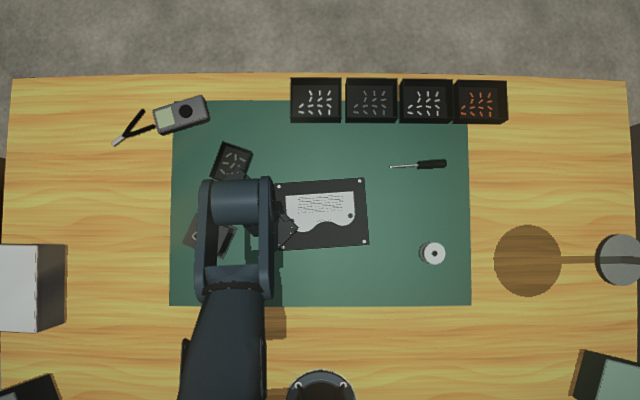

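View pics/scene10c.png

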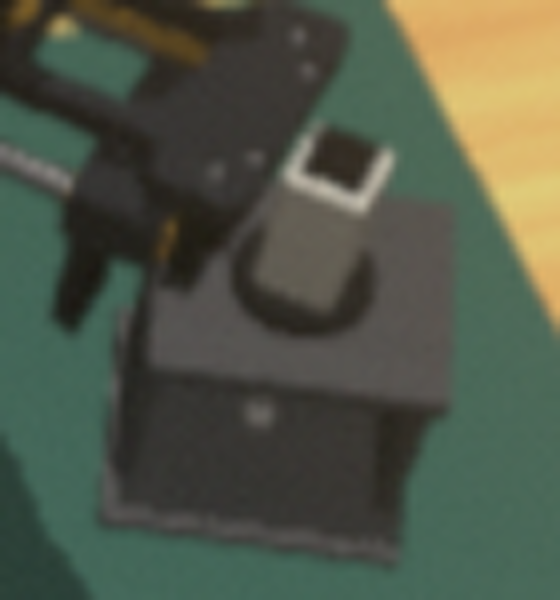

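View pics/scene10.png

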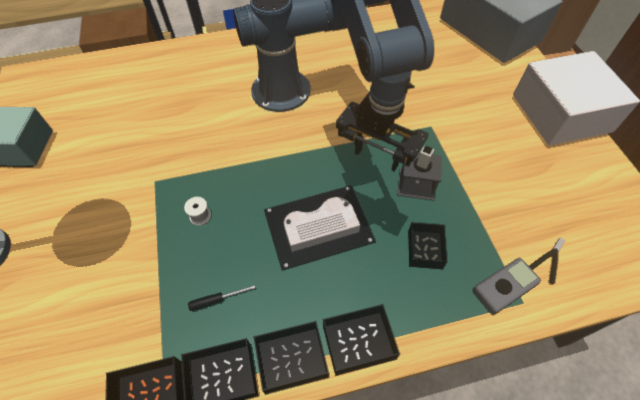

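The probe is back as it was at the start. The cap square is in the same place to within a pixel, and the ball shows under the plate at (259,413), against (262,413) originally. The other things have not moved and the hand is clear. I'll let it settle and hand in.

```bash
python3 -m crank '[[[0,0,0],[0,0,0]],[[0,0,0],[0,0,0]],[[0,0,0],[0,0,0]],[[0,0,0],[0,0,0]]]'
python3 -c "
from rig import bot
print(bot.hand_in())"
```

```text
time_s: 25.1
position: [0.5544, 0.1478, 0.2462]
tcp_rot: [[0.705, 0.709, -0.0], [0.709, -0.705, 0.0], [-0.0, -0.0, -1.0]]
force: [-0.2, 0.1, 0.2]
opening: 0.998
the job is handed in; nothing more can be done
None
```

I swept the curved edge in one pass, put the probe back in its holder, let go and handed the job in at 25.1 s of the 72 s allowed. No verdict is reported.

- **Sweep:** it ran from about 72° on the bigger lobe, through the hollow, to about 77° on the smaller lobe. That is slightly past each 70° mark. The ball stayed about 28 mm above the bench.
- **Contact:** every reading I took during the sweep showed contact, at roughly 1 to 2 N with the stylus pushed in about 4 to 5 mm. The direct force readings scatter by about 1 N, so I relied on the arm's position and the measured moment as well. I took readings only every 6 to 9 rows, so contact between them follows from the steady push and was not measured directly.
- **Probe:** the flange came down onto the holder at the same height as before (TCP z 0.112 m), and the force rose to about +5.5 N. The last pictures show it upright, with cap and ball within a pixel of where they started.
- **Surroundings:** the bin, reel and screwdriver have not moved, the gripper is open and clear of everything, and no check failed.

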